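# Show the brown vial's mouth to the inspection camera

## Task

Pull the pine tray out of the low cabinet to its stop and pick out the small square-bodied brown glass vial that lies on its side in it, leaving the two cans, the jar and the mug shard in the tray and the tray out. Hold the vial up to the inspection camera so that it can look inside: vial level, its mouth facing the lens squarely and centred on it, about 8 cm in front of the lens. Finish while holding it there, still, in the gripper: do not put it down or let go.

Things in the scene. Friction and masses are not known exactly. Their poses are not given: they have to be found in the camera images.
- tray (a joint): slide of the pine tray in the low white cabinet (cabinet 350 mm deep, 500 mm wide, 105 mm high, standing on the counter, open front facing the robot): 0 = fully in, grows as it is pulled out, stop at 0.200 m; it stays where it is left, sliding friction about 2.5 N
- tray_handle (a point): middle of the bar of the tray's steel bow handle: level round bar 10 mm thick, 120 mm long along y, 60 mm above the counter, 45 mm in front of the tray's front board (72 mm high). x points into the cabinet (the tray pulls out along -x), z up. With the tray in, the cabinet's front is 60 mm behind the bar
- tray_floor (a point): point on the top of the tray's floor (26 mm above the counter), midway across, at the inner side of the front board; x into the cabinet, z up. Inside 320 mm long in x, y from -220 to 220 mm, walls 34 mm high. At its stop the first 200 mm of x lie clear of the cabinet's roof (top 105 mm above the counter). A clear clamshell box lies at the back
- vial_center (a point): centre of the vial to show, midway along its axis: brown glass, 84 mm long, square body 36 x 36 mm (spans x from -42 to 16 mm), then a bare round neck 18 to 23 mm across with an open mouth; 60 g. Lies on its side on the tray's floor, centre 18 mm above it. x along the vial towards the mouth, z up as it lies
- vial_mouth (a point): centre of the vial's mouth, on its long axis, 42 mm in +x from vial_center; same axes
- vial_base (a point): centre of the vial's closed base, 42 mm in -x from vial_center; same axes
- lens (a point): centre of the inspection camera's front lens, 170 mm above the counter; x is the level direction in which it looks, z up. Grey head 55 x 52 x 48 mm with a black barrel 36 mm across, on a thin post with a round foot 100 mm across, fixed to the counter left of the tray; its top is 194 mm above the counter
- camera: the whole inspection camera; origin on the counter under the head, 45 mm behind the lens front and 170 mm below it; x as for the lens
- can_tall_center (a point): centre of an aluminium food can standing in the tray, 60 mm across, 46 mm high; stays in the tray
- can_flat_center (a point): centre of a flat aluminium can standing in the tray, 66 mm across, 30 mm high; stays in the tray
- shard_center (a point): middle of a white curved shard of a mug with a stub of its handle on top, about 56 x 75 mm and 42 mm high; stays in the tray
- jar_center (a point): centre of a round brown glass jar with a black cap standing in the tray, 48 mm across, 46 mm high; stays in the tray
Things that resemble listed ones, but are neither listed nor needed, are in the scene too. Several things look just like the camera: the one meant starts farthest to the robot's right.

How it is judged:
On the way, in this order (a step that is already met when the one before it is completed fails the run):
1. the tray is pulled out to its stop (within 15 mm), with the vial still lying in it (value of joint tray above 0.185 m and height (world z) of vial_center below 0.09 m), for 0.2 s.
2. the vial is lifted clear of the tray in the gripper (contact force between vial and the fingers above 1 N and height (world z) of vial_center above 0.11 m and value of joint tray above 0.185 m), for 0.1 s.
At the end, for the whole second after the job is handed in: Gripper holds the vial still, clear of the camera: mouth facing the lens, 50-110 mm from it, within 16 mm of the lens axis sideways and in height, vial within 0.2 rad of the line of sight; tray within 15 mm of its stop with the cans, shard and jar still in it (contact force between vial and the fingers above 1 N and value of joint tray above 0.185 m and contact force between vial and camera below 0.3 N and x of vial_mouth in the frame of lens between 0.05 and 0.11 m and y of vial_mouth in the frame of lens between -0.016 and 0.016 m and z of vial_mouth in the frame of lens between -0.016 and 0.016 m and x of vial_base in the frame of lens above 0.12 m and angle between the x axis of vial_center and the x axis of lens, either way round below 0.2 rad and linear speed of vial below 0.03 m/s and x of can_tall_center in the frame of tray_floor between 0 and 0.33 m and y of can_tall_center in the frame of tray_floor between -0.23 and 0.23 m and height (world z) of each of can_tall_center, can_flat_center, shard_center, jar_center below 0.1 m and x of can_flat_center in the frame of tray_floor between 0 and 0.33 m and y of can_flat_center in the frame of tray_floor between -0.23 and 0.23 m and x of shard_center in the frame of tray_floor between 0 and 0.33 m and y of shard_center in the frame of tray_floor between -0.23 and 0.23 m and x of jar_center in the frame of tray_floor between 0 and 0.33 m and y of jar_center in the frame of tray_floor between -0.23 and 0.23 m); the arm keeps its last pose, push and grip.
It fails at once if a can, the jar or the shard is lifted or knocked out of the tray (height (world z) of any of can_tall_center, can_flat_center, shard_center, jar_center above 0.12 m).
It also fails if it takes over 50 s, if anything falls off the work surface, if the arm or the gripper's body presses on something with over 40 N, if the wrist force passes 120 N, or if a joint passes its speed limit or range.

## Robot

A 7-joint arm with a two-finger parallel gripper is mounted at the origin on the work surface. World frame = base frame: x ahead of the robot, y to its left, z up, the work surface at z = 0. Lengths are in m, angles in rad, forces in N, time in s.
With the tool pointing down it reaches from about 0.35 to 0.9 m from the base axis. Payload 7.2 kg.
Tool frame: the origin (TCP) lies between the finger pads; the fingertips stand 11 mm ahead of it and the grasp point (between the pads) lies 8 mm behind it; z points along the fingers, y is the line along which they close (so a half turn about z gives the same grasp; the last joint's range is limited). The gripper opens to 85 mm and grips with 20 to 120 N. Pads are 22 mm wide; open, the fingers measure 114 mm over their backs; the gripper's body (76 mm by 85 mm) begins 54 mm behind the grasp point. The pads swing forward as they close: fully open they stand 13 mm farther back than shut.
Start: joints at [1.05, 0.411, -0.013, 1.596, 0.006, 1.134, -0.082], TCP at [0.273, -0.562, 0.212] pointing down, gripper open.
Joint ranges: [-2.95, 2.95], [-0.29, 1.99], [-1.47, 1.44], [0.14, 2.54], [-1.03, 4.17], [0.13, 1.85], [-2.86, 2.86]. Speed limits (rad/s): [2.39, 2.39, 3.01, 3.01, 3.14, 3.14, 3.14].

## Interface

Orientations are given as a 3x3 rotation matrix whose columns are the frame's x, y, z axes.
In Python, from cell import ctrl, eyes, order gives the robot as it stands.
- The arm moves only by the tool apply_moves, never from a script. Its argument "plan" is a list of rows, each an object with "slide": the shift along the tool's x, y, z in cm, a list of three; "twist": the turn about the tool's z in degrees. A call has 1 to 12 rows; each row shifts and turns the commanded pose from where the row before left it, along the tool's axes as they then stand; what a row does not reach is not made up. A row lasts 1/10 s, in which the tool goes at most 50 mm and 8.59 degrees, less where a joint would pass 70% of its speed; a pose out of reach is approached as far as the arm can. A call is refused whole if a number of a shift passes 5 or a number of a turn 8.59, either way. A call with a gripper value outside its range is refused whole. "fingers" is the finger opening in cm, from 0 to 8.54, set as the call begins (left out, the last holds). The fingers move at their own pace and stop on an object; "force" is the grip in N (left out, the last holds). Time passes only in rows, so rows that do not move let the fingers close. It gives the time, the measured TCP pose, the force, the opening and the grip force at its end, in the units of the state.
- ctrl.get_obs(): the state, without advancing time (a new reading comes with each control period).
- eyes.camera(name): name is "side" or "top" or "wrist"; returns a dict with "img" (420x560x3 uint8, red, green, blue), "depth" (420x560 float32, m along the optical axis (not along the pixel's ray), 0 where there is no reading), "fx", "fy", "cx", "cy" (pixels), "extrinsics" (4x4, takes a point from world to camera coordinates). Camera axes: x right, y down, z forward; pixel columns grow to the right and rows downward; lengths in m; the calibration is good to about 2 mm. A picture is of the moment at which its call begins.
- order.hand_in(): hands the job in; it is judged then, once.
The state is a dict: "time_s": time; "q": joint angles; "qd": joint speeds; "tau": joint torques, N m; "tcp_pos": TCP position; "eef_rot": TCP orientation; "wrist_force": force on the tool from outside, world axes, zero at the start; "moment": the same for the moment, N m; "finger_gap": finger opening in m; "grasp_force": force on a finger pad.
Only numpy, scipy, OpenCV 4.12 (cv2) and the standard library are available. Lean on these libraries where they do the work, as an engineer would, in place of code of your own. Each camera call takes 0.05 s, during which the arm holds its last target. There are 200 camera calls.

## Working session

There is one attempt and no reset: what is moved stays moved. The work goes in short steps, Python scripts to look and compute and a tool call to move; the robot and the scene stay as the last step left them, time stands still between calls to the robot, and variables do not carry over. Pictures are saved under pics/ and viewed, at most 10 in all, crops included, and the job is handed in when it is done.

Besides the shell and the picture viewer there is one more tool, called after "Emit:" by a JSON object that holds its "op" and its "data", one argument or row to a line. apply_moves: Moves the arm, as the interface text tells. Its arguments: {"type":"object","properties":{"plan":{"type":"array","items":{"type":"object","properties":{"slide":{"type":"array","items":{"type":"number"}},"twist":{"type":"number"}}}},"fingers":{"type":"number"},"force":{"type":"number"}},"required":["plan"]}

```bash
ls; mkdir -p pics; cat > h.py <<'E'
import numpy as np, cv2
from cell import ctrl, eyes, order
def snap(n,f=None):
    c=eyes.camera(n)
    if f: np.savez('pics/%s.npz'%f,**c)
    return c
def world(c):
    v,u=np.mgrid[0:420,0:560]; d=c['depth']
    P=np.stack([(u-c['cx'])*d/c['fx'],(v-c['cy'])*d/c['fy'],d],-1)
    E=np.asarray(c['extrinsics']); return (P-E[:3,3])@E[:3,:3]
E
python3 - <<'E'
from h import *
a=snap('top','top0');b=snap('side','side0')
for n,c in (('top',a),('side',b)):
    E=c['extrinsics'];print(n,(-E[:3,:3].T@E[:3,3]).round(3),E[2,:3].round(2),c['fx'],(c['depth']>0).mean())
    cv2.imwrite('pics/%s0.png'%n,cv2.resize(c['img'][...,::-1],(800,600)))
o=ctrl.get_obs();print(o['time_s'],o['tcp_pos'],o['eef_rot'],o['finger_gap'])
E
```

```text
pics
top [0.29  0.149 1.681] [ 0.14 -0.   -0.99] 512.8410950747594 0.9960416666666667
side [-0.085  0.796  0.787] [ 0.53 -0.6  -0.61] 450.3314263523176 0.9960204081632653
0.1 [ 0.27321934 -0.56159998  0.21164532] [[ 8.99224813e-01  4.37486300e-01 -6.87237225e-04]
 [ 4.37486833e-01 -8.99223974e-01  1.23083879e-03]
 [-7.95050818e-05 -1.40745801e-03 -9.99999006e-01]] 0.08548302924364408
```

View pics/top0.png

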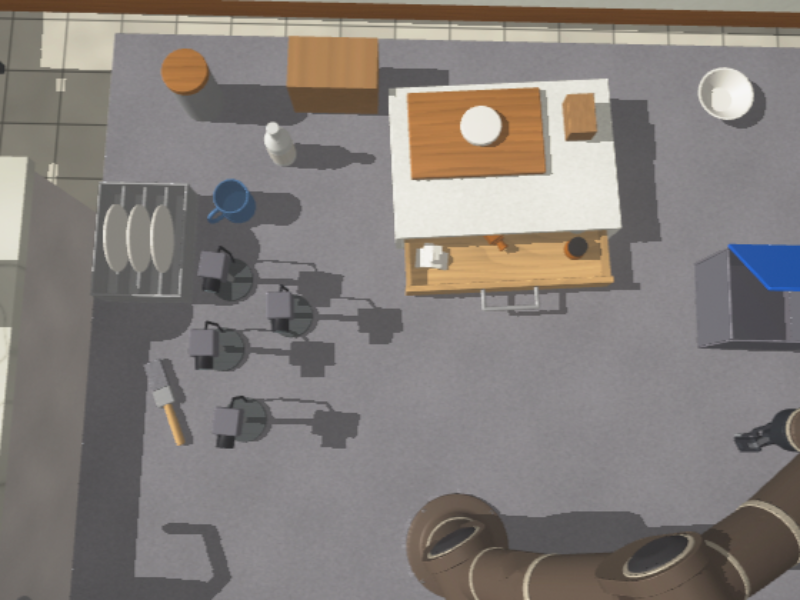

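View pics/side0.png

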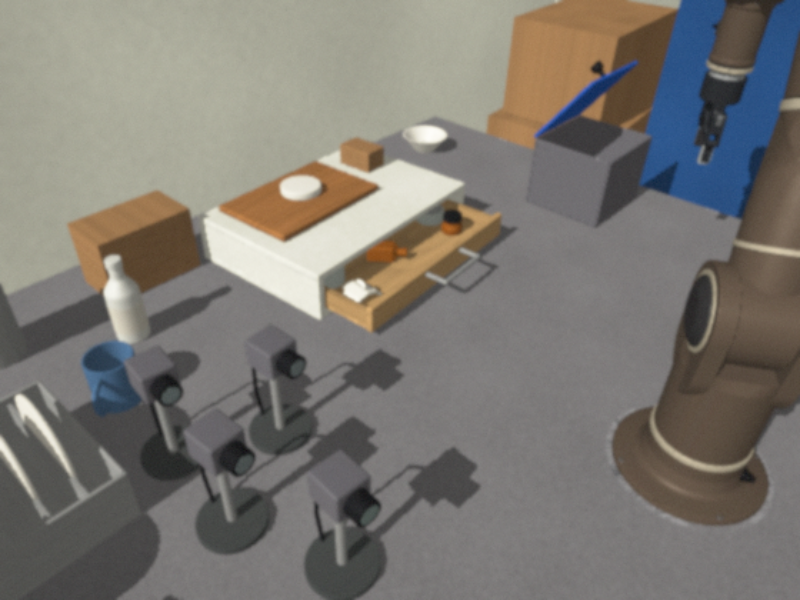

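Top view, 800-scale pixels: the tray is partly out, with its handle at (483–538, 308). The brown vial is at (495,241), the jar at (577,247) and the shard at (432,257). There are four look-alike cameras, with heads at (213,270), (280,305), (203,340) and (228,420). The one at (280,305) is farthest to the robot's right (smallest y), so it fits the description. I'll measure it and confirm with one crop.

```bash
python3 - <<'E'
from h import *
t=dict(np.load('pics/top0.npz'));s=dict(np.load('pics/side0.npz'))
W=world(t);I=t['img'].astype(int)
def at(u,v):return W[int(v*.7),int(u*.7)].round(3)
for n,p in dict(counter=(600,400),handleL=(482,300),tray1=(410,291),tray2=(608,282),cabL=(400,236),cabR=(615,228),cabBL=(392,92),cabBR=(605,84)).items(): print(n,at(*p))
z=W[...,2]
# handle: above counter z .04-.08 in region
S=world(s)
for nm,P in (('top',W),('side',S)):
    m=(P[...,0]>.25)&(P[...,0]<.75)&(P[...,1]>-.35)&(P[...,1]<.15)
    h=m&(P[...,2]>.045)&(P[...,2]<.068)
    Q=P[h]
    # wood front rim z ~.072
    f=m&(P[...,2]>.066)&(P[...,2]<.078); F=P[f]
    print(nm,len(Q),Q[:,0].min(),len(F))
    x0=np.percentile(Q[:,0],1); q=Q[Q[:,0]<x0+.02]; print(' handle',q.mean(0),q.min(0),q.max(0))
    # rim line: front-most per y bin
    pts=[]
    for y in np.arange(-.26,.12,.02):
        g=F[abs(F[:,1]-y)<.01]
        if len(g)>3: pts.append((y,np.percentile(g[:,0],10)))
    pts=np.array(pts);print(' rim',np.polyfit(pts[:,0],pts[:,1],1),pts.round(3).tolist())
# camera heads, top view: z in .17-.21
for nm,P in (('top',W),('side',S)):
  m=((P[...,2]>.15)&(P[...,2]<.21)&(P[...,1]>.15)&(P[...,1]<.75)&(P[...,0]<.75)&(P[...,0]>.1)).astype(np.uint8)
  n,l,st,c=cv2.connectedComponentsWithStats(m)
  for i in range(1,n):
    if st[i,4]>60:
      q=P[l==i];mr=cv2.minAreaRect(q[:,:2].astype(np.float32))
      print(nm,c[i].round(0),st[i,4],q.mean(0).round(3),q[:,2].max().round(3),mr)
a=cv2.resize(t['img'][190:270,150:250],(500,400),interpolation=cv2.INTER_CUBIC)
b=cv2.resize(s['img'][215:325,150:230],(291,400),interpolation=cv2.INTER_CUBIC)
cv2.imwrite('pics/cam.png',np.hstack([a,b])[...,::-1])
E
```

```text
counter [ 0.324 -0.321  0.007]
handleL [ 0.539 -0.044  0.066]
tray1 [0.557 0.116 0.071]
tray2 [ 0.586 -0.323  0.073]
cabL [0.671 0.141 0.109]
cabR [ 0.702 -0.332  0.104]
cabBL [1.003 0.167 0.111]
cabBR [ 1.037 -0.315  0.108]
top 1021 0.5164715242016226 778
 handle [ 0.52489688 -0.10255577  0.06197006] [ 0.51647152 -0.17327153  0.05336381] [ 0.53680374 -0.04420842  0.06798566]
 rim [-0.04533242  0.55559619] [[-0.26, 0.585], [-0.24, 0.583], [-0.22, 0.578], [-0.2, 0.577], [-0.18, 0.577], [-0.16, 0.535], [-0.14, 0.526], [-0.12, 0.536], [-0.1, 0.571], [-0.08, 0.523], [-0.06, 0.563], [-0.04, 0.549], [-0.02, 0.566], [-0.0, 0.563], [0.02, 0.562], [0.04, 0.559], [0.06, 0.559], [0.08, 0.558], [0.1, 0.557]]
side 1796 0.515310870226838 621
 handle [ 0.52381075 -0.0972132   0.06099133] [ 0.51531087 -0.17412666  0.05308289] [ 0.53805755 -0.04078138  0.066318  ]
 rim [-0.07130425  0.56266687] [[-0.26, 0.583], [-0.24, 0.582], [-0.22, 0.578], [-0.2, 0.576], [-0.18, 0.575], [-0.16, 0.573], [-0.14, 0.572], [-0.12, 0.57], [-0.1, 0.57], [-0.08, 0.568], [-0.06, 0.567], [-0.04, 0.566], [-0.02, 0.563], [-0.
[... 1066 characters left out ...]
 0.3891286253929138), (0.08327274769544601, 0.052699849009513855), 4.177970886230469)
side [108. 264.] 1183 [0.564 0.537 0.182] 0.195 ((0.5687856674194336, 0.5322542786598206), (0.05305365100502968, 0.08384230732917786), 83.63148498535156)
side [ 23. 287.] 127 [0.65  0.67  0.158] 0.165 ((0.6561457514762878, 0.6689813137054443), (0.006394488736987114, 0.083135686814785), 89.64169311523438)
side [153. 311.] 1567 [0.404 0.548 0.183] 0.196 ((0.40797698497772217, 0.542495846748352), (0.08339705318212509, 0.05293174460530281), 2.40143084526062)
side [240. 343.] 1796 [0.248 0.493 0.183] 0.196 ((0.25030750036239624, 0.48648855090141296), (0.05194196477532387, 0.08265557140111923), 86.27037811279297)
```

View pics/cam.png

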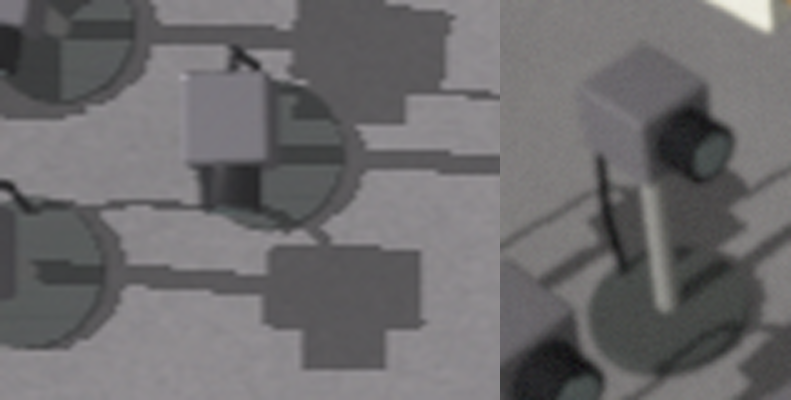

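The crop shows the chosen camera: a grey head with a black barrel pointing toward -x, standing alone to the right of the others (head about (0.49, 0.388)). The handle bar is at about (0.525, -0.108, 0.06), with the tray yawed +4.1°. The tray is already about 0.10 m out. Turning the tool first, then moving above the handle.

Emit:
{"op": "apply_moves", "data": {
  "plan": [
    {"twist":-8.5},
    {"twist":-8.5},
    {"twist":-8.5},
    {"twist":-8.5},
    {"twist":-8.5},
    {"twist":-8.5},
    {"twist":-8.5},
    {"twist":-8.5},
    {}
  ],
  "fingers": 4.0
}}

```text
schema error: expected keys slide, twist
```

Emit:
{"op": "apply_moves", "data": {
  "plan": [
    {"slide":[3.62,2.36,0]},
    {"slide":[3.62,2.36,0]},
    {"slide":[3.62,2.36,0]},
    {"slide":[3.62,2.36,0]},
    {"slide":[3.62,2.36,0]},
    {"slide":[3.62,2.36,0]},
    {"slide":[3.62,2.36,0]},
    {"slide":[3.62,2.36,0]},
    {"slide":[3.62,2.36,0]},
    {"slide":[3.62,2.36,0]},
    {"slide":[3.62,2.36,0]},
    {"slide":[3.62,2.36,0]}
  ]
}}

```text
schema error: expected keys slide, twist
```

Emit:
{"op": "apply_moves", "data": {
  "plan": [
    {},
    {},
    {}
  ]
}}

```text
schema error: expected keys slide, twist
```

Emit:
{"op": "apply_moves", "data": {
  "plan": [
    {"slide":[0,0,0],"twist":-8.5},
    {"slide":[0,0,0],"twist":-8.5},
    {"slide":[0,0,0],"twist":-8.5},
    {"slide":[0,0,0],"twist":-8.5},
    {"slide":[0,0,0],"twist":-8.5},
    {"slide":[0,0,0],"twist":-8.5},
    {"slide":[0,0,0],"twist":-8.5},
    {"slide":[0,0,0],"twist":-8.5},
    {"slide":[0,0,0],"twist":0},
    {"slide":[0,0,0],"twist":0}
  ],
  "fingers": 4.0
}}

```text
time_s: 1.1
tcp_pos: [0.2731, -0.5619, 0.212]
eef_rot: [[-0.064, 0.998, -0.0], [0.998, 0.064, 0.001], [0.001, -0.0, -1.0]]
wrist_force: [0.3, 0.6, 0.5]
finger_gap: 0.0402
grasp_force: 0.0
```

Emit:
{"op": "apply_moves", "data": {
  "plan": [
    {"slide":[3.62,2.36,0],"twist":0},
    {"slide":[3.62,2.36,0],"twist":0},
    {"slide":[3.62,2.36,0],"twist":0},
    {"slide":[3.62,2.36,0],"twist":0},
    {"slide":[3.62,2.36,0],"twist":0},
    {"slide":[3.62,2.36,0],"twist":0},
    {"slide":[3.62,2.36,0],"twist":0},
    {"slide":[3.62,2.36,0],"twist":0},
    {"slide":[3.62,2.36,0],"twist":0},
    {"slide":[3.62,2.36,0],"twist":0},
    {"slide":[3.62,2.36,0],"twist":0},
    {"slide":[3.62,2.36,0],"twist":0}
  ]
}}

```text
time_s: 2.3
tcp_pos: [0.5267, -0.1076, 0.2125]
eef_rot: [[-0.064, 0.998, 0.0], [0.998, 0.064, -0.0], [-0.0, 0.0, -1.0]]
wrist_force: [0.3, -1.0, 0.5]
finger_gap: 0.0399
grasp_force: 0.0
```

Emit:
{"op": "apply_moves", "data": {
  "plan": [
    {"slide":[0,0,0],"twist":0},
    {"slide":[0,0,0],"twist":0},
    {"slide":[0,0,0],"twist":0}
  ]
}}

```text
time_s: 2.6
tcp_pos: [0.5255, -0.1103, 0.2122]
eef_rot: [[-0.066, 0.998, -0.001], [0.998, 0.066, -0.001], [-0.001, -0.001, -1.0]]
wrist_force: [-0.5, -0.8, -0.4]
finger_gap: 0.04
grasp_force: 0.0
```

Emit:
{"op": "apply_moves", "data": {
  "plan": [
    {"slide":[0,0,3],"twist":0},
    {"slide":[0,0,3],"twist":0},
    {"slide":[0,0,3],"twist":0},
    {"slide":[0,0,3],"twist":0},
    {"slide":[0,0,2],"twist":0},
    {"slide":[0,0,2],"twist":0},
    {"slide":[0,0,0],"twist":0}
  ]
}}

```text
time_s: 3.3
tcp_pos: [0.5236, -0.1107, 0.05]
eef_rot: [[-0.065, 0.998, -0.005], [0.998, 0.065, 0.0], [0.001, -0.005, -1.0]]
wrist_force: [-0.4, -0.2, -0.1]
finger_gap: 0.0398
grasp_force: 0.0
```

Emit:
{"op": "apply_moves", "data": {
  "plan": [
    {"slide":[0,0,0],"twist":0},
    {"slide":[0,0,0],"twist":0},
    {"slide":[0,0,0],"twist":0},
    {"slide":[0,0,0],"twist":0},
    {"slide":[0,0,0],"twist":0},
    {"slide":[0,0,0],"twist":0}
  ],
  "fingers": 0,
  "force": 40
}}

```text
time_s: 3.9
tcp_pos: [0.5262, -0.1092, 0.0527]
eef_rot: [[-0.069, 0.998, 0.0], [0.998, 0.069, -0.0], [-0.0, 0.0, -1.0]]
wrist_force: [0.0, 0.8, 0.6]
finger_gap: -0.0003
grasp_force: 0.0
```

```bash
python3 - <<'E'
from h import *
a=snap('side','s1');b=snap('top','t1')
cv2.imwrite('pics/v1.png',np.hstack([cv2.resize(a['img'][120:240,230:370],(420,360)),cv2.resize(b['img'][150:250,270:430],(380,360))])[...,::-1])
for P in (world(a),world(b)):
    F=P[(P[...,2]>.066)&(P[...,2]<.078)&(P[...,0]>.3)&(P[...,0]<.75)&(P[...,1]>0)&(P[...,1]<.11)]
    print(np.median(F,0), np.percentile(F[:,0],10))
E
```

```text
[0.56379599 0.06202053 0.06950202] 0.5573594090954306
[0.56521305 0.05889054 0.0708923 ] 0.5584015731525674
```

View pics/v1.png

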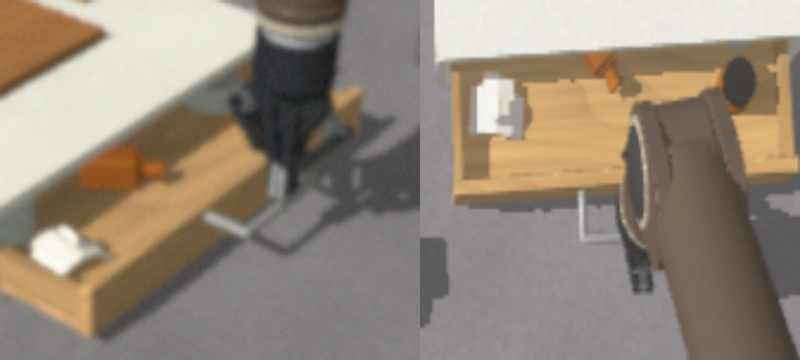

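```bash
python3 - <<'E'
from h import *
o=ctrl.get_obs();t=np.array(o['tcp_pos']);R=np.array(o['eef_rot']);print(t,o['q'])
tip=t+R[:,2]*.011
a=dict(np.load('pics/s1.npz'));P=world(a);E=a['extrinsics']
for n,p in dict(tip=tip,tcp=t,bar=np.array([.525,-.108,.06]),barL=np.array([.521,-.05,.06])).items():
    c=E[:3,:3]@p+E[:3,3]; u,v=a['fx']*c[0]/c[2]+a['cx'],a['fy']*c[1]/c[2]+a['cy']; print(n,round((u-230)*3),round((v-120)*3),c[2],a['depth'][int(v),int(u)])
m=(P[...,0]>.48)&(P[...,0]<.56)&(P[...,1]>-.19)&(P[...,1]<-.03)&(P[...,2]>.03)&(P[...,2]<.09)
for y in np.arange(-.18,-.03,.01):
    q=P[m&(abs(P[...,1]-y)<.005)]
    print(round(y,3),len(q),q.min(0).round(3),q.max(0).round(3)) if len(q) else 0
E
```

```text
[ 0.52611226 -0.10919282  0.05248658] [ 0.45760235  0.50169076 -0.44288136  1.93858654  0.30201487  0.76586143
 -0.08852753]
tip 277 218 1.3131254581956786 1.3956723
tcp 278 209 1.3064420341392675 1.2920896
bar 279 203 1.3005829074774704 1.2994306
barL 245 230 1.2639593186927442 1.2610755
-0.17 10 [ 0.524 -0.172  0.057] [ 0.545 -0.165  0.063]
-0.16 12 [ 0.523 -0.164  0.057] [ 0.542 -0.157  0.067]
-0.15 8 [ 0.522 -0.154  0.057] [ 0.53  -0.145  0.063]
-0.14 8 [ 0.521 -0.144  0.054] [ 0.526 -0.136  0.063]
-0.13 5 [ 0.521 -0.135  0.058] [ 0.524 -0.125  0.062]
-0.12 7 [ 0.512 -0.125  0.053] [ 0.524 -0.116  0.086]
-0.11 16 [ 0.512 -0.114  0.059] [ 0.527 -0.105  0.09 ]
-0.1 48 [ 0.51  -0.105  0.057] [ 0.539 -0.095  0.089]
-0.09 11 [ 0.517 -0.095  0.058] [ 0.527 -0.085  0.086]
-0.08 7 [ 0.516 -0.082  0.058] [ 0.526 -0.076  0.066]
-0.07 11 [ 0.516 -0.074  0.055] [ 0.524 -0.065  0.065]
-0.06 8 [ 0.517 -0.062  0.058] [ 0.524 -0.056  0.063]
-0.05 28 [ 0.515 -0.054  0.053] [ 0.559 -0.045  0.066]
-0.04 26 [ 0.514 -0.045  0.056] [ 0.56  -0.041  0.066]
```

Emit:
{"op": "apply_moves", "data": {
  "plan": [
    {"slide":[0,0,0],"twist":0},
    {"slide":[0,0,0],"twist":0},
    {"slide":[0,0,0],"twist":0},
    {"slide":[0,0,0],"twist":0},
    {"slide":[0,0,0],"twist":0}
  ],
  "fingers": 4
}}

```text
time_s: 4.5
tcp_pos: [0.526, -0.1092, 0.0524]
eef_rot: [[-0.069, 0.998, -0.0], [0.998, 0.069, 0.0], [0.0, -0.0, -1.0]]
wrist_force: [0.3, 0.4, -0.0]
finger_gap: 0.0402
grasp_force: 0.0
```

```bash
python3 - <<'E'
from h import *
a=snap('wrist','w2');b=snap('side','s2')
cv2.imwrite('pics/v2.png',np.hstack([cv2.resize(a['img'],(480,360)),cv2.resize(b['img'][130:220,285:365],(320,360))])[...,::-1])
print(ctrl.get_obs()['finger_gap'])
E
```

```text
0.0399487666746123
```

View pics/v2.png

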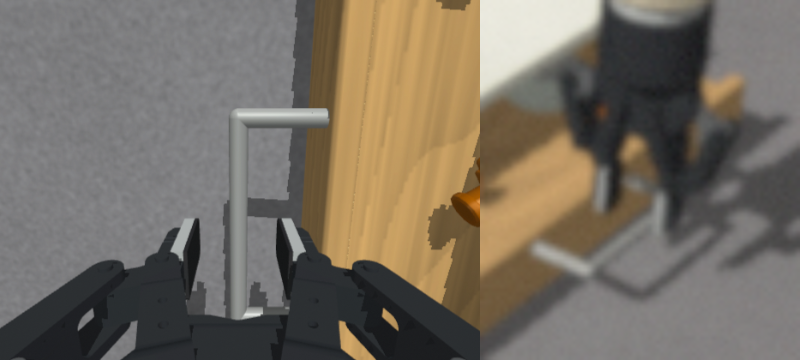

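```bash
python3 - <<'E'
from h import *
for n in ('s2','w2'):
    a=dict(np.load(f'pics/{n}.npz'));P=world(a)
    for lo,hi in((.48,.515),(.535,.556)):
        q=P[(P[...,0]>lo)&(P[...,0]<hi)&(P[...,1]>-.14)&(P[...,1]<-.07)&(P[...,2]>.015)&(P[...,2]<.13)]
        print(n,lo,len(q),np.percentile(q[:,2],[0,2,5,10,50]).round(3) if len(q) else 0, q.min(0),q.max(0))
E
```

```text
s2 0.48 129 [0.071 0.075 0.078 0.082 0.106] [ 0.48000394 -0.1233771   0.07062666] [ 0.50594349 -0.09411372  0.12971435]
s2 0.535 116 [0.072 0.072 0.076 0.078 0.101] [ 0.54178453 -0.1175762   0.0716328 ] [ 0.5551303  -0.09069138  0.12942351]
w2 0.48 6940 [0.071 0.078 0.083 0.09  0.122] [ 0.48000334 -0.12488557  0.07106322] [ 0.50729823 -0.09689679  0.12999645]
w2 0.535 3115 [0.071 0.076 0.078 0.083 0.108] [ 0.54417259 -0.11984525  0.0709838 ] [ 0.55599089 -0.09312855  0.1299945 ]
```

Both views show the bar centred between the fingers. But the fingertips are really at z≈0.071, about 2.5 cm higher than the TCP figures imply, so the fingers closed above the bar. I'll go down 2.5 cm and grip again.

Emit:
{"op": "apply_moves", "data": {
  "plan": [
    {"slide":[0,0,1],"twist":0},
    {"slide":[0,0,1],"twist":0},
    {"slide":[0,0,0.5],"twist":0},
    {"slide":[0,0,0],"twist":0},
    {"slide":[0,0,0],"twist":0}
  ]
}}

```text
time_s: 5.1
tcp_pos: [0.526, -0.109, 0.0271]
eef_rot: [[-0.069, 0.998, -0.001], [0.998, 0.069, 0.0], [0.0, -0.001, -1.0]]
wrist_force: [0.2, 0.7, 0.1]
finger_gap: 0.0402
grasp_force: 0.0
```

Emit:
{"op": "apply_moves", "data": {
  "plan": [
    {"slide":[0,0,0],"twist":0},
    {"slide":[0,0,0],"twist":0},
    {"slide":[0,0,0],"twist":0},
    {"slide":[0,0,0],"twist":0},
    {"slide":[0,0,0],"twist":0},
    {"slide":[0,0,0],"twist":0}
  ],
  "fingers": 0,
  "force": 40
}}

```text
time_s: 5.7
tcp_pos: [0.5264, -0.1092, 0.0278]
eef_rot: [[-0.069, 0.998, 0.001], [0.998, 0.069, -0.0], [-0.0, 0.001, -1.0]]
wrist_force: [-1.8, 0.0, 5.8]
finger_gap: 0.0081
grasp_force: 39.2
```

Emit:
{"op": "apply_moves", "data": {
  "plan": [
    {"slide":[0,-0.4,0],"twist":0},
    {"slide":[0,-0.7,0],"twist":0},
    {"slide":[0,-0.9,0],"twist":0},
    {"slide":[0,-1,0],"twist":0},
    {"slide":[0,-1,0],"twist":0},
    {"slide":[0,-1,0],"twist":0},
    {"slide":[0,-1,0],"twist":0},
    {"slide":[0,-0.9,0],"twist":0},
    {"slide":[0,-0.8,0],"twist":0},
    {"slide":[0,-0.6,0],"twist":0},
    {"slide":[0,-0.5,0],"twist":0},
    {"slide":[0,-0.4,0],"twist":0}
  ]
}}

```text
time_s: 6.9
tcp_pos: [0.4334, -0.1156, 0.0277]
eef_rot: [[-0.069, 0.998, 0.0], [0.998, 0.069, -0.0], [-0.0, 0.0, -1.0]]
wrist_force: [2.3, 0.5, 6.1]
finger_gap: 0.0083
grasp_force: 39.9
```

Emit:
{"op": "apply_moves", "data": {
  "plan": [
    {"slide":[0,-0.4,0],"twist":0},
    {"slide":[0,-0.4,0],"twist":0},
    {"slide":[0,0,0],"twist":0},
    {"slide":[0,0,0],"twist":0}
  ]
}}

```text
time_s: 7.3
tcp_pos: [0.4271, -0.116, 0.0277]
eef_rot: [[-0.069, 0.998, 0.003], [0.998, 0.069, 0.0], [-0.0, 0.003, -1.0]]
wrist_force: [6.3, 0.1, -0.3]
finger_gap: 0.0081
grasp_force: 40.0
```

Emit:
{"op": "apply_moves", "data": {
  "plan": [
    {"slide":[0,-0.4,0],"twist":0},
    {"slide":[0,0,0],"twist":0},
    {"slide":[0,-0.4,0],"twist":0},
    {"slide":[0,0,0],"twist":0},
    {"slide":[0,0,0],"twist":0}
  ]
}}

```text
time_s: 7.8
tcp_pos: [0.4273, -0.116, 0.0281]
eef_rot: [[-0.07, 0.997, 0.017], [0.998, 0.07, 0.002], [0.001, 0.018, -1.0]]
wrist_force: [32.4, 0.6, -32.6]
finger_gap: 0.0081
grasp_force: 39.0
```

At the stop (wrist force 32 N, no further travel). Releasing the handle and rising.

Emit:
{"op": "apply_moves", "data": {
  "plan": [
    {"slide":[0,0.4,0],"twist":0},
    {"slide":[0,0.3,0],"twist":0},
    {"slide":[0,0,0],"twist":0},
    {"slide":[0,0,0],"twist":0}
  ]
}}

```text
time_s: 8.2
tcp_pos: [0.4271, -0.116, 0.0279]
eef_rot: [[-0.069, 0.998, 0.004], [0.998, 0.069, 0.0], [-0.0, 0.004, -1.0]]
wrist_force: [9.4, 0.6, -2.0]
finger_gap: 0.008
grasp_force: 41.9
```

Emit:
{"op": "apply_moves", "data": {
  "plan": [
    {"slide":[0,0,0],"twist":0},
    {"slide":[0,0,0],"twist":0},
    {"slide":[0,0,0],"twist":0},
    {"slide":[0,0,0],"twist":0},
    {"slide":[0,0,0],"twist":0}
  ],
  "fingers": 3.5
}}

```text
time_s: 8.7
tcp_pos: [0.4248, -0.1162, 0.0272]
eef_rot: [[-0.069, 0.998, -0.001], [0.998, 0.069, 0.0], [0.0, -0.001, -1.0]]
wrist_force: [0.6, 0.0, -0.1]
finger_gap: 0.0349
grasp_force: 0.0
```

Emit:
{"op": "apply_moves", "data": {
  "plan": [
    {"slide":[0,0,-2],"twist":0},
    {"slide":[0,0,-3],"twist":0},
    {"slide":[0,0,-4],"twist":0},
    {"slide":[0,0,-4],"twist":0},
    {"slide":[0,0,-4],"twist":0},
    {"slide":[0,0,-4],"twist":0},
    {"slide":[0,0,-4],"twist":0},
    {"slide":[0,0,0],"twist":0},
    {"slide":[0,0,0],"twist":0}
  ]
}}

```text
time_s: 9.6
tcp_pos: [0.4254, -0.1163, 0.2779]
eef_rot: [[-0.068, 0.998, 0.001], [0.998, 0.068, -0.001], [-0.001, 0.001, -1.0]]
wrist_force: [-0.5, 0.1, -1.2]
finger_gap: 0.035
grasp_force: 0.0
```

```bash
python3 - <<'E'
from h import *
b=snap('top','t3');a=snap('side','s3');w=snap('wrist','w3')
cv2.imwrite('pics/v3.png',np.vstack([np.hstack([cv2.resize(b['img'][120:255,260:440],(400,300)),cv2.resize(a['img'][120:255,200:380],(400,300))]),np.hstack([cv2.resize(w['img'],(400,300)),np.zeros((300,400,3),np.uint8)])])[...,::-1])
for c in (a,b):
    P=world(c);H=cv2.cvtColor(c['img'],cv2.COLOR_RGB2HSV)
    m=(P[...,0]>.44)&(P[...,0]<.72)&(P[...,1]>-.35)&(P[...,1]<.12)&(P[...,2]>.032)&(P[...,2]<.1)
    for x in np.arange(.45,.72,.02): pass
    m2=(m&(H[...,1]>190)&(H[...,2]>60)).astype(np.uint8)
    n,l,st,ce=cv2.connectedComponentsWithStats(m2)
    for i in range(1,n):
        if st[i,4]>20:
            q=P[l==i];print(ce[i].round(),st[i],q.mean(0).round(3),q.min(0).round(3),q.max(0).round(3),cv2.minAreaRect(q[:,:2].astype(np.float32)))
E
```

```text
[341. 170.] [336 166  12   8  64] [ 0.559 -0.25   0.043] [ 0.545 -0.269  0.032] [ 0.578 -0.239  0.052] ((0.5588357448577881, -0.2504740357398987), (0.034771185368299484, 0.019842371344566345), 35.008148193359375)
[294. 187.] [284 181  24  13 233] [ 0.595 -0.064  0.051] [ 0.571 -0.095  0.033] [ 0.629 -0.039  0.064] ((0.5973007082939148, -0.07128391414880753), (0.06845554709434509, 0.03328093886375427), 42.467567443847656)
```

View pics/v3.png

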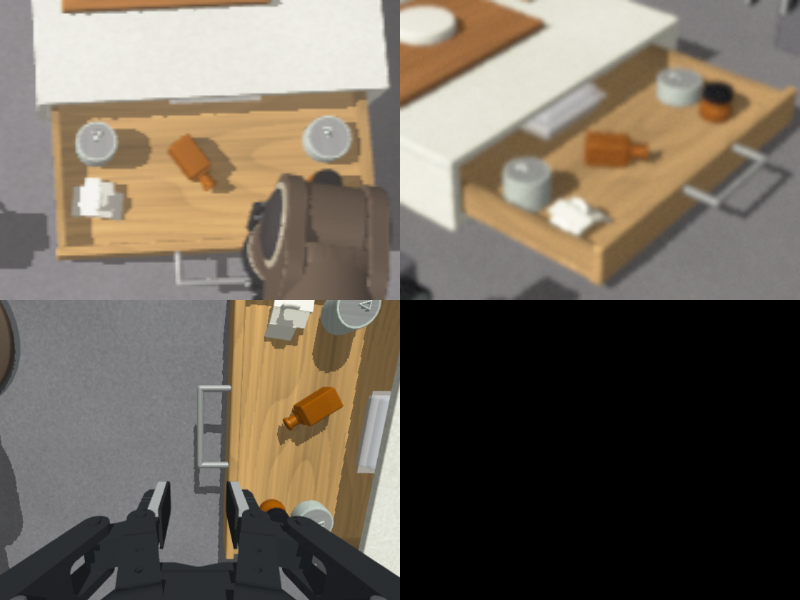

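The tray is fully out and the vial lies free in the middle: top crop (193,162), wrist crop (313,408), with its mouth pointing toward the robot and to its right. The cans, shard and jar are well away from it. Measuring the vial's axis.

```bash
python3 - <<'E'
from h import *
for n in ('w3','t3'):
    c=dict(np.load(f'pics/{n}.npz'));P=world(c);H=cv2.cvtColor(c['img'],cv2.COLOR_RGB2HSV)
    m=((P[...,0]>.53)&(P[...,0]<.68)&(P[...,1]>-.17)&(P[...,1]<.02)&(P[...,2]>.034)&(P[...,2]<.09)&(H[...,0]<16)&(H[...,1]>120)).astype(np.uint8)
    k,l,st,ce=cv2.connectedComponentsWithStats(m);i=1+st[1:,4].argmax()
    q=P[l==i];top=q[q[:,2]>.052];print(n,ce[i],st[i],q.mean(0),np.percentile(q[:,2],[2,50,98]))
    r=cv2.minAreaRect(q[:,:2].astype(np.float32));print(r)
    # body top face: z>.057
    b=q[q[:,2]>.056];rb=cv2.minAreaRect(b[:,:2].astype(np.float32));print('body',len(b),rb)
    th=np.deg2rad(rb[2]); 
    ax=np.array([np.cos(th),np.sin(th)]) 
    if rb[1][0]<rb[1][1]: ax=np.array([-ax[1],ax[0]])
    if ax[0]>0: ax=-ax
    s=q[:,:2]@ax; t=q[:,:2]@np.array([-ax[1],ax[0]])
    print('axis',ax,np.degrees(np.arctan2(ax[1],ax[0])),'s',np.percentile(s,[.5,99.5]),'len',np.ptp(s),'t',np.percentile(t[s<s.min()+.05],[1,99]),np.percentile(t[s>s.max()-.015],[2,98]))
E
```

```text
w3 [418.22088353 163.8875502 ] [402 148  36  28 249] [ 0.58006961 -0.09062739  0.05191646] [0.03621763 0.05236808 0.05988992]
((0.5784395933151245, -0.09580779075622559), (0.028025997802615166, 0.034768663346767426), 38.89497375488281)
body 49 ((0.5861630439758301, -0.08992861211299896), (0.0078058247454464436, 0.03440478444099426), 40.39401626586914)
axis [-0.64804037  0.76160599] 130.39401626586914 s [-0.4639465  -0.43095727] len 0.034771742626060254 t [-0.39199111 -0.36563457] [-0.39180394 -0.36585174]
t3 [345.84386617 192.09665428] [335 180  22  26 269] [ 0.59878175 -0.07288403  0.05780168] [0.04252303 0.05884578 0.06863703]
((0.5961806178092957, -0.07705999910831451), (0.08338697254657745, 0.03714960068464279), 37.581668853759766)
body 179 ((0.5977261066436768, -0.07511192560195923), (0.07627235352993011, 0.03632431477308273), 35.82976531982422)
axis [-0.81075982 -0.58537895] -144.17023468017578 s [-0.4795353  -0.39699446] len 0.08347396557888559 t [0.3925744  0.42887455] [0.40366761 0.42153546]
```

```bash
python3 - <<'E'
from h import *
c=dict(np.load('pics/w3.npz'));P=world(c);H=cv2.cvtColor(c['img'],cv2.COLOR_RGB2HSV)
print(H[145,440],P[145,440],H[172,410],P[172,410],H[130,400],P[130,400])
m=np.zeros((420,560),np.uint8);m[110:190,390:490]=((H[...,0]<15)&(H[...,1]>200))[110:190,390:490]
m=cv2.morphologyEx(m,cv2.MORPH_OPEN,np.ones((3,3)))
k,l,st,ce=cv2.connectedComponentsWithStats(m);i=1+st[1:,4].argmax();print(st[i],ce[i])
q=P[l==i];q=q[(q[:,2]>.02)&(q[:,2]<.1)]
print(len(q),np.percentile(q[:,2],[2,25,50,75,98]))
b=q[abs(q[:,2]-np.percentile(q[:,2],90))<.004]
print('top face',len(b),b.mean(0),cv2.minAreaRect(b[:,:2].astype(np.float32)))
print('all',cv2.minAreaRect(q[:,:2].astype(np.float32)),q.min(0),q.max(0))
cv2.imwrite('pics/m.png',m*255)
E
```

```text
[ 16 243 147] [ 0.59625676 -0.06794511  0.06051905] [ 16 241 145] [ 0.57309213 -0.10045986  0.0505352 ] [ 18 128 175] [ 0.56348575 -0.05605799  0.0239819 ]Traceback (most recent call last):
  File "<stdin>", line 6, in <module>
ValueError: attempt to get argmax of an empty sequence
```

```bash
python3 - <<'E'
from h import *
c=dict(np.load('pics/w3.npz'));P=world(c);H=cv2.cvtColor(c['img'],cv2.COLOR_RGB2HSV)
m=np.zeros((420,560),np.uint8);m[110:190,390:490]=((H[...,0]<19)&(H[...,1]>200))[110:190,390:490]
k,l,st,ce=cv2.connectedComponentsWithStats(m);i=1+st[1:,4].argmax();print(st[i],ce[i])
q=P[l==i];q=q[(q[:,2]>.035)&(q[:,2]<.1)]
b=q[q[:,2]>.057]
r=cv2.minAreaRect(b[:,:2].astype(np.float32));print('top face',len(b),b.mean(0),r)
print('all',cv2.minAreaRect(q[:,:2].astype(np.float32)))
ang=np.deg2rad(r[2]);ax=-np.array([np.cos(ang),np.sin(ang)]) if r[1][0]>r[1][1] else -np.array([-np.sin(ang),np.cos(ang)])*(1 if -np.sin(ang)>0 else -1)
s=q[:,:2]@ax;print(ax,s.min(),s.max(),'center s0',np.array(r[0])@ax)
# lens: top/side
for f in ('s3','t3'):
    d=dict(np.load(f'pics/{f}.npz'));S=world(d)
    g=S[(S[...,2]>.145)&(S[...,2]<.2)&(S[...,0]>.4)&(S[...,0]<.56)&(S[...,1]>.33)&(S[...,1]<.44)]
    for x in np.arange(.43,.55,.01):
        e=g[abs(g[:,0]-x)<.005]
        if len(e): print(f,round(x,3),len(e),e.min(0).round(3)[1:],e.max(0).round(3)[1:])
E
```

```text
[ 397  122   83   60 2589] [440.2769409  150.59598301]
top face 1689 [ 0.60758689 -0.07131466  0.06026539] ((0.6078717708587646, -0.0714336484670639), (0.05644572898745537, 0.03558506816625595), 37.54246139526367)
all ((0.597614586353302, -0.07934415340423584), (0.08232484012842178, 0.035603612661361694), 37.2544059753418)
[-0.79290197 -0.60934921] -0.4666775190109636 -0.3843081485633077 center s0 -0.4384546903321811
s3 0.44 1 [0.4   0.169] [0.4   0.169]
s3 0.45 184 [0.369 0.152] [0.405 0.188]
s3 0.46 75 [0.371 0.162] [0.405 0.188]
s3 0.47 144 [0.371 0.147] [0.413 0.193]
s3 0.48 199 [0.363 0.145] [0.415 0.194]
s3 0.49 134 [0.363 0.146] [0.416 0.195]
s3 0.5 128 [0.365 0.145] [0.417 0.195]
s3 0.51 127 [0.365 0.145] [0.417 0.195]
s3 0.52 126 [0.365 0.15 ] [0.417 0.195]
s3 0.53 20 [0.366 0.17 ] [0.415 0.193]
t3 0.45 41 [0.37  0.161] [0.402 0.192]
t3 0.46 38 [0.37  0.172] [0.404 0.192]
t3 0.47 57 [0.366 0.153] [0.413 0.198]
t3 0.48 62 [0.362 0.149] [0.414 0.198]
t3 0.49 70 [0.363 0.15 ] [0.413 0.199]
t3 0.5 62 [0.364 0.15 ] [0.414 0.199]
t3 0.51 63 [0.364 0.166] [0.414 0.198]
t3 0.52 66 [0.364 0.167] [0.415 0.199]
t3 0.53 20 [0.366 0.166] [0.41  0.194]
t3 0.54 7 [0.389 0.148] [0.396 0.164]
t3 0.55 4 [0.39  0.151] [0.393 0.157]
```

The vial's body centre is at (0.608, -0.0715) and its mouth direction is yaw 217.5°. The lens is at about (0.447, 0.387, 0.170), looking along (-0.998, -0.065). Moving over the vial with the fingers set across it.

Emit:
{"op": "apply_moves", "data": {
  "plan": [
    {"slide":[0.61,3.65,0],"twist":0},
    {"slide":[0.61,3.65,0],"twist":0},
    {"slide":[0.61,3.65,0],"twist":0},
    {"slide":[0.61,3.65,0],"twist":0},
    {"slide":[0.61,3.65,0],"twist":0},
    {"slide":[0,0,0],"twist":8},
    {"slide":[0,0,0],"twist":8},
    {"slide":[0,0,0],"twist":8},
    {"slide":[0,0,0],"twist":8},
    {"slide":[0,0,0],"twist":8},
    {"slide":[0,0,0],"twist":8},
    {"slide":[0,0,0],"twist":8.4}
  ],
  "fingers": 6
}}

```text
time_s: 10.95
tcp_pos: [0.6046, -0.073, 0.2754]
eef_rot: [[0.796, 0.605, -0.003], [0.605, -0.796, 0.0], [-0.002, -0.002, -1.0]]
wrist_force: [-0.3, 0.6, -0.4]
finger_gap: 0.0604
grasp_force: 0.0
```

Emit:
{"op": "apply_moves", "data": {
  "plan": [
    {"slide":[0,0,4],"twist":0},
    {"slide":[0,0,4],"twist":0},
    {"slide":[0,0,4],"twist":0},
    {"slide":[0,0,0],"twist":0},
    {"slide":[0,0,0],"twist":0},
    {"slide":[0,0,0],"twist":0}
  ]
}}

```text
time_s: 11.55
tcp_pos: [0.6065, -0.073, 0.1592]
eef_rot: [[0.793, 0.609, 0.002], [0.609, -0.793, -0.0], [0.002, 0.001, -1.0]]
wrist_force: [0.6, -0.1, -0.4]
finger_gap: 0.0603
grasp_force: 0.0
```

```bash
python3 - <<'E'
from h import *
w=snap('wrist','w4');P=world(w)
cv2.imwrite('pics/v4.png',w['img'][...,::-1])
o=ctrl.get_obs();t=o['tcp_pos'];R=np.array(o['eef_rot']);print(t,np.degrees(np.arctan2(R[1,0],R[0,0])),o['finger_gap'],o['q'])
H=cv2.cvtColor(w['img'],cv2.COLOR_RGB2HSV)
m=(H[...,0]<19)&(H[...,1]>200)&(P[...,2]>.057)&(P[...,2]<.066)&(abs(P[...,0]-.6)<.06)&(abs(P[...,1]+.08)<.06)
b=P[m];print(len(b),cv2.minAreaRect(b[:,:2].astype(np.float32)))
# fingers in tool frame
q=(P.reshape(-1,3)-t)@R; g=q[(q[:,2]>-.06)&(q[:,2]<.03)&(abs(q[:,1])<.06)&(abs(q[:,0])<.04)]
for s in(-1,1):
    f=g[g[:,1]*s>0]; f=f if len(f) else np.zeros((1,3)); print(s,len(f),f.min(0),f.max(0))
E
```

```text
[ 0.60668773 -0.07302734  0.1595622 ] 37.54737939693502 0.05974394192730099 [ 0.30965394  0.462419   -0.36841831  1.67550666  0.18821498  1.03538978
 -1.03482531]
3138 ((0.6084849834442139, -0.07234252989292145), (0.0608787015080452, 0.0350751131772995), 37.31113815307617)
-1 2444 [-0.0110871  -0.04371438 -0.05999895] [ 0.01218524 -0.02930602 -0.02200814]
1 2465 [-0.01164787  0.02976287 -0.05999867] [ 0.01211448  0.04405092 -0.02116772]
```

View pics/v4.png

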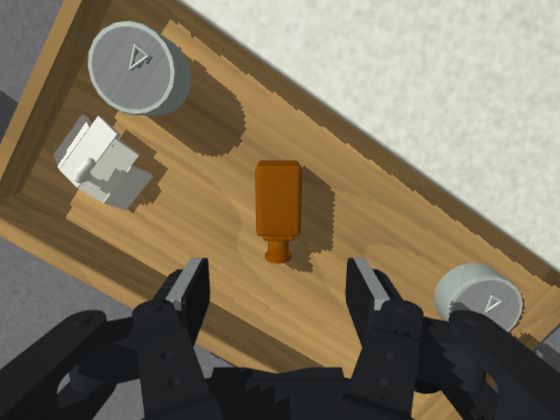

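The vial at (278,200) is upright in the picture and centred between the fingers. Descending.

Emit:
{"op": "apply_moves", "data": {
  "plan": [
    {"slide":[0,0,3],"twist":0},
    {"slide":[0,0,3],"twist":0},
    {"slide":[0,0,3],"twist":0},
    {"slide":[0,0,2],"twist":0},
    {"slide":[0,0,1.5],"twist":0},
    {"slide":[0,0,1],"twist":0},
    {"slide":[0,0,0.9],"twist":0},
    {"slide":[0,0,0],"twist":0},
    {"slide":[0,0,0],"twist":0}
  ]
}}

```text
time_s: 12.5
tcp_pos: [0.6058, -0.0731, 0.014]
eef_rot: [[0.793, 0.609, 0.001], [0.609, -0.793, -0.0], [0.001, 0.001, -1.0]]
wrist_force: [0.5, -0.5, -0.4]
finger_gap: 0.0603
grasp_force: 0.0
```

Emit:
{"op": "apply_moves", "data": {
  "plan": [
    {"slide":[0,0,0],"twist":0},
    {"slide":[0,0,0],"twist":0},
    {"slide":[0,0,0],"twist":0},
    {"slide":[0,0,0],"twist":0},
    {"slide":[0,0,0],"twist":0},
    {"slide":[0,0,0],"twist":0}
  ],
  "fingers": 2,
  "force": 35
}}

```text
time_s: 13.1
tcp_pos: [0.6059, -0.0732, 0.0143]
eef_rot: [[0.793, 0.609, 0.001], [0.609, -0.793, -0.0], [0.001, 0.001, -1.0]]
wrist_force: [-0.9, 0.5, 7.1]
finger_gap: 0.0358
grasp_force: 36.0
```

Emit:
{"op": "apply_moves", "data": {
  "plan": [
    {"slide":[0,0,-1],"twist":0},
    {"slide":[0,0,-2],"twist":0},
    {"slide":[0,0,-3],"twist":0},
    {"slide":[0,0,-3.5],"twist":0},
    {"slide":[0,0,-3.5],"twist":0},
    {"slide":[0,0,-3.5],"twist":0},
    {"slide":[0,0,-3.5],"twist":0},
    {"slide":[0,0,-2.5],"twist":0},
    {"slide":[0,0,-1],"twist":0},
    {"slide":[0,0,0],"twist":0}
  ]
}}

```text
time_s: 14.1
tcp_pos: [0.6057, -0.0731, 0.2497]
eef_rot: [[0.793, 0.609, 0.002], [0.609, -0.793, -0.0], [0.002, 0.002, -1.0]]
wrist_force: [0.4, 1.0, -0.8]
finger_gap: 0.0354
grasp_force: 35.2
```

Emit:
{"op": "apply_moves", "data": {
  "plan": [
    {"slide":[0,0,0],"twist":-4.1},
    {"slide":[0,0,0],"twist":-7.1},
    {"slide":[0,0,0],"twist":-7.1},
    {"slide":[0,0,0],"twist":-7.1},
    {"slide":[0,0,0],"twist":-7.1},
    {"slide":[0,0,0],"twist":-7.1},
    {"slide":[0,0,0],"twist":-7.1},
    {"slide":[0,0,0],"twist":-7.1},
    {"slide":[0,0,0],"twist":-7.1},
    {"slide":[0,0,0],"twist":-7.1},
    {"slide":[0,0,0],"twist":-7.1}
  ]
}}

```text
time_s: 15.2
tcp_pos: [0.6042, -0.0731, 0.2461]
eef_rot: [[-0.39, 0.921, -0.003], [0.921, 0.39, 0.001], [0.002, -0.003, -1.0]]
wrist_force: [0.0, 0.7, 0.2]
finger_gap: 0.0355
grasp_force: 35.1
```

Emit:
{"op": "apply_moves", "data": {
  "plan": [
    {"slide":[0,0,0],"twist":-7.1},
    {"slide":[0,0,0],"twist":-7.1},
    {"slide":[0,0,0],"twist":-7.1},
    {"slide":[0,0,0],"twist":-7.1},
    {"slide":[0,0,0],"twist":-7.1},
    {"slide":[0,0,0],"twist":-7.1},
    {"slide":[0,0,0],"twist":-7.1},
    {"slide":[0,0,0],"twist":-7.1},
    {"slide":[0,0,0],"twist":-7.1},
    {"slide":[0,0,0],"twist":-7.2},
    {"slide":[0,0,0],"twist":0},
    {"slide":[0,0,0],"twist":0}
  ]
}}

```text
time_s: 16.4
tcp_pos: [0.6047, -0.0732, 0.2469]
eef_rot: [[-0.998, -0.062, -0.002], [-0.062, 0.998, 0.001], [0.002, 0.001, -1.0]]
wrist_force: [0.1, 0.4, -0.4]
finger_gap: 0.0356
grasp_force: 35.1
```

Emit:
{"op": "apply_moves", "data": {
  "plan": [
    {"slide":[2,3.6,0],"twist":0},
    {"slide":[2,3.6,0],"twist":0},
    {"slide":[2,3.6,0],"twist":0},
    {"slide":[2,3.6,0],"twist":0},
    {"slide":[2,3.6,0],"twist":0},
    {"slide":[2,3.6,0],"twist":0},
    {"slide":[2,3.6,0],"twist":0},
    {"slide":[2,3.6,0],"twist":0},
    {"slide":[2,3.6,0],"twist":0},
    {"slide":[2,3.6,0],"twist":0},
    {"slide":[2,3.6,0],"twist":0},
    {"slide":[2,3.6,0],"twist":0}
  ]
}}

```text
time_s: 17.6
tcp_pos: [0.3364, 0.3432, 0.2481]
eef_rot: [[-0.998, -0.062, 0.0], [-0.062, 0.998, -0.0], [-0.0, -0.0, -1.0]]
wrist_force: [0.4, -0.5, -0.8]
finger_gap: 0.0354
grasp_force: 35.2
```

Emit:
{"op": "apply_moves", "data": {
  "plan": [
    {"slide":[1.1,1.8,0],"twist":0},
    {"slide":[1.1,1.8,0],"twist":0},
    {"slide":[0,0,0],"twist":0},
    {"slide":[0,0,0],"twist":0},
    {"slide":[0,0,2],"twist":0},
    {"slide":[0,0,2],"twist":0},
    {"slide":[0,0,2],"twist":0},
    {"slide":[0,0,2],"twist":0},
    {"slide":[0,0,2],"twist":0},
    {"slide":[0,0,0.8],"twist":0},
    {"slide":[0,0,0],"twist":0},
    {"slide":[0,0,0],"twist":0}
  ]
}}

```text
time_s: 18.8
tcp_pos: [0.3138, 0.3768, 0.141]
eef_rot: [[-0.998, -0.064, 0.0], [-0.064, 0.998, 0.0], [-0.0, 0.0, -1.0]]
wrist_force: [0.6, 0.6, -0.3]
finger_gap: 0.0357
grasp_force: 35.2
```

```bash
python3 - <<'E'
from h import *
w=snap('wrist','w5');s=snap('side','s5');t=snap('top','t5')
cv2.imwrite('pics/v5.png',np.hstack([cv2.resize(s['img'],(480,360)),cv2.resize(w['img'],(320,240)).repeat(1,0) if 0 else cv2.resize(w['img'],(320,360))])[...,::-1])
print(ctrl.get_obs()['tcp_pos'])
for c in(s,w,t):
    P=world(c);H=cv2.cvtColor(c['img'],cv2.COLOR_RGB2HSV)
    m=(H[...,0]<19)&(H[...,1]>190)&(P[...,2]>.13)&(P[...,2]<.22)&(P[...,0]>.2)&(P[...,0]<.45)&(P[...,1]>.3)&(P[...,1]<.45)
    b=P[m]
    if len(b)>10: print(len(b),np.percentile(b,[1,99],0).round(4).tolist(),cv2.minAreaRect(b[:,:2].astype(np.float32)))
    n=b[b[:,0]>b[:,0].max()-.018] if len(b) else b
    if len(n): print('neck',np.percentile(n,[2,98],0).round(4).tolist())
    g=P[(P[...,2]>.145)&(P[...,2]<.2)&(P[...,0]>.42)&(P[...,0]<.55)&(P[...,1]>.34)&(P[...,1]<.44)]
    if len(g)>10: print('cam',g[:,0].min(), np.percentile(g[g[:,0]<.458],[2,98],0).round(4).tolist())
P=world(t)
for n,x in(('tray rim',P[(P[...,2]>.066)&(P[...,2]<.078)&(P[...,0]>.4)&(P[...,0]<.6)&(P[...,1]>0)&(P[...,1]<.11)]),):print(n,np.percentile(x[:,0],10))
E
```

```text
[0.31371667 0.37711022 0.14123916]
176 [[0.2808, 0.3623, 0.1625], [0.3169, 0.395, 0.1898]] ((0.2957679331302643, 0.37648245692253113), (0.02711481787264347, 0.04433378204703331), 43.62479019165039)
neck [[0.3001, 0.3623, 0.185], [0.3169, 0.388, 0.1894]]
cam 0.446904980416984 [[0.4472, 0.3711, 0.153], [0.4569, 0.4037, 0.187]]
13594 [[0.2814, 0.3589, 0.1733], [0.3503, 0.3936, 0.1885]] ((0.32082006335258484, 0.3771386444568634), (0.07936357706785202, 0.03564774990081787), 3.7689778804779053)
neck [[0.3432, 0.3678, 0.1719], [0.3539, 0.3873, 0.1822]]
cam 0.44702940389117085 [[0.4473, 0.3703, 0.1614], [0.4579, 0.4027, 0.19]]
tray rim 0.4593034851810179
```

View pics/v5.png

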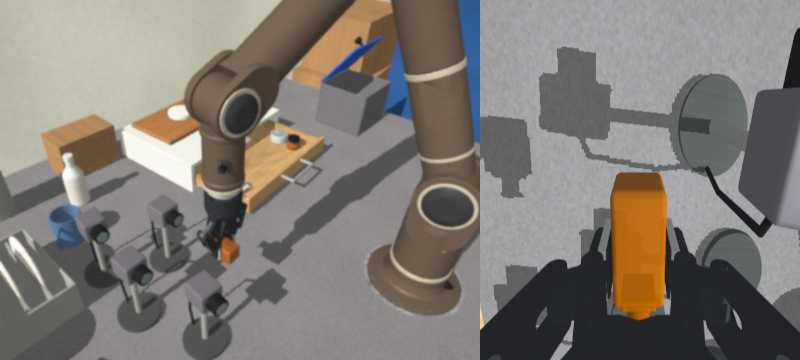

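The vial is level. Its mouth is about 82 mm from the lens and about 3 mm to one side of the lens axis; height matches (0.170). One small correction, then settle.

Emit:
{"op": "apply_moves", "data": {
  "plan": [
    {"slide":[0,0.4,0],"twist":0},
    {"slide":[0,0,0],"twist":0},
    {"slide":[0,0,0],"twist":0},
    {"slide":[0,0,0],"twist":0},
    {"slide":[0,0,0],"twist":0},
    {"slide":[0,0,0],"twist":0}
  ]
}}

```text
time_s: 19.55
tcp_pos: [0.313, 0.3807, 0.1403]
eef_rot: [[-0.998, -0.065, -0.0], [-0.065, 0.998, -0.0], [0.0, -0.0, -1.0]]
wrist_force: [-0.3, 0.8, -0.1]
finger_gap: 0.0358
grasp_force: 35.2
```

```bash
python3 -c "
from h import *
o=ctrl.get_obs();print(o['tcp_pos'],o['grasp_force'],np.abs(o['qd']).max())
print(order.hand_in())"
```

```text
[0.31297118 0.38066645 0.14032999] 35.2378785610199 0.0019989133580611126
the job is handed in; nothing more can be done
None
```

I handed the job in at about 19.6 s with the tray at its stop and the vial held level and still in the gripper, its mouth about 8 cm from the lens and centred on it to within a few mm by my measurements; the hand-in gave no pass or fail result.

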